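Load a blank in the test socket and hold the bayonet cap locked down

ROBOT

A 6-joint arm with a two-finger parallel gripper is mounted at the origin on a cart in front of the work surface, level with it; the furniture and walls round the work are solid. World frame = base frame: x ahead of the robot, y to its left, z up, the work surface at z = 0. Lengths are in m, angles in rad, forces in N, time in s.
With the tool pointing down it reaches from about 0.3 to 0.775 m from the base axis. Payload 14.6 kg.
Tool frame: the origin (TCP) lies on the centre line of the jaws, within the pads' length; the fingertips stand 19 mm ahead of it and the grasp point (between the pads) is the TCP; y points along the fingers, x is the direction in which the jaws open and shut, and the axes are right-handed (so a half turn about y gives the same grasp; the last joint's range is limited). The gripper opens to 94 mm and grips with 3 to 60 N. Pads are 16 mm wide; open, the fingers measure 119 mm over their backs; the gripper's body (75 mm by 177 mm) begins 78 mm behind the grasp point.
Start: joints at [1.095, 0.3, 1.521, -0, 1.321, -0.067], TCP at [0.219, 0.505, 0.224] pointing down, gripper open.
Joint ranges: [-3.03, 3.03], [-0.79, 2.21], [0.23, 2.52], [-1.04, 4.18], [0, 3.07], [-2.55, 2.55]. Speed limits (rad/s): [2.22, 2.22, 2.57, 3.14, 3.14, 3.14].

INTERFACE

Orientations are given as [roll, pitch, yaw] about the fixed x, y, z axes, in that order (R = Rz(yaw) Ry(pitch) Rx(roll)).
In Python, from station import ctrl, optics gives the robot as it stands.
- The arm moves only by the tool jog_arm, never from a script. Its argument "targets" is a list of rows, each a list of 3 entries, a list of its own where there are three numbers: the finger opening in cm, from 0 to 9.4, then the shift along the tool's x, y, z in cm, then the turn about the tool's y in rad. A call has 1 to 10 rows; each row is the pose to reach, as a shift and turn from the pose commanded when the call began, along the tool's axes at that moment; what a row does not reach only later rows make up. A row lasts 1/10 s, in which the tool goes at most 50 mm and 8.59 degrees, less where a joint would pass 70% of its speed; a pose out of reach is approached as far as the arm can. A call with a gripper value outside its range is refused whole. The fingers move at their own pace and stop on an object; "grip_force" is the grip in N (left out, the last holds). Time passes only in rows, so rows that repeat a pose let the fingers close. It gives the time, the measured TCP pose, the force and the opening at its end, in the units of the state.
- ctrl.get_obs(): the state, without advancing time (a new reading comes with each control period).
- optics.camera(name): name is "side" or "top" or "wrist"; returns a dict with "img" (400x640x3 uint8, red, green, blue), "range_z" (400x640 float32, m along the optical axis (not along the pixel's ray), 0 where there is no reading), "camera_matrix" (3x3 intrinsics, pixels), "world_to_cam" (4x4, takes a point from world to camera coordinates); the wrist camera has in their place "mount" (4x4, takes a point from camera to tool coordinates, whose origin is the TCP and whose axes are the tool frame's). Camera axes: x right, y up, looking along -z (the intrinsics and any distortion apply to the point x, -y, -z); pixel columns grow to the right and rows downward; lengths in m; the calibration is good to about 2 mm. A picture is of the moment at which its call begins: read the wrist's pose just before it.
- ctrl.hand_in(): hands the job in, once; it reports no verdict.
The state is a dict: "time_s": time; "qpos": joint angles; "joint_vel": joint speeds; "tau": joint torques, N m; "ee_pos": TCP position; "eef_rot": TCP orientation; "force": force on the tool from outside, world axes, zero at the start; "moment": the same for the moment, N m; "grip_width": finger opening in m.
Only numpy, scipy, OpenCV 4.12 (cv2) and the standard library are available. Lean on these libraries where they do the work, as an engineer would, in place of code of your own. Each camera call takes 0.05 s, during which the arm holds its last target. There are 200 camera calls.

TASK

Lay the round brass blank flat in the matching round cavity of the test socket and let go of it. Then fit the blue bayonet cap over the socket with its lugs in the two notches, push it down against the spring, twist it a quarter turn clockwise (seen from above) to the stop, and finish still gripping the cap and pressing it fully home, with its rim down on the shoulder: do not let go at the end. Leave the square blank, the small bottle and the tape roll where they stand.

Things in the scene. Friction and masses are not known exactly. Their poses are not given: they have to be found in the camera images.
- socket: Fixed aluminium test socket on a round grey base 120 mm across, 12 mm high. Origin: centre of its underside, on the table; z up its axis. On the base a shoulder 88 mm across, top at 18 mm; a barrel 52 mm across up to 33 mm, with an overhanging dark flange 68 mm across from 27 to 33 mm. Two flange notches, at +x and -x (yellow marks). A sprung steel cup stands out of the barrel.
- notch (a point): Middle of the +x notch at the flange's top, 30 mm from the axis, 33 mm above the table; the other lies opposite. Each is 64 degrees wide. A lug pushed down through it, wholly below the flange, can turn under the flange only clockwise (seen from above), for 83 degrees from the notch's middle, to a stop (red marks on the base).
- seat (a point): Centre of the floor of the cup's round cavity, 40 mm above the table while the spring is free. The cavity is 39 mm across and 6 mm deep; the cup is 45 mm across outside, its rim 46 mm above the table while free.
- plunger (a joint): How far the sprung cup is pressed down, m: 0 free, 0.010 with blank and cap fully home. The spring pushes up with 5 N at 0 and 10 N at 0.010.
- round_blank: Loose round brass disc, 36 mm across, 14 mm thick, 50 g, lower edge chamfered by 3 mm, lying flat on the table. Origin: centre of its underside. In the cavity its top stands 8 mm above the cup's rim. Grip it across its diameter, high enough that the fingertips clear the rim.
- square_blank: Loose square brass blank 36 x 36 x 14 mm; does not fit the cavity. Leave it alone. Origin: centre of its underside.
- cap: Loose blue bayonet cap standing on its open rim, 82 mm across, about 120 g. Origin: centre of the rim plane (underside), z up. Skirt 74 mm across inside, top of the blue plate 38 mm above the origin. A rubber pad inside, its face 26 mm above the origin, meets the seated blank when the cap's origin is 28 mm above the socket's; fully home, the rim rests on the shoulder, at 18 mm.
- cap_lug (a point): The cap's +x lug, at the rim, 32 mm from the axis; the other lies opposite, both in line with the grip bar. Steel, 5 mm high, 14 mm wide, 56 mm between their inner faces. They clear the flange when the cap's origin is less than 22 mm above the socket's. There is no detent: a turned cap that is let go rises to 22 mm and is no longer home.
- cap_bar (a point): Centre of the cap's white grip bar, 52 mm above the cap's origin. The bar is 50 mm long (along the cap's x), 14 mm thick (along y) and stands from 38 to 66 mm above the cap's origin.
- diluent: Small clear bottle with blue cap, 33 mm across, 58 mm high; leave it alone. Origin: centre of its underside.
- tape: Roll of paper tape lying flat, 61 mm across, 25 mm high; leave it alone. Origin: centre of its underside.

How it is judged:
By the outcome, as a careful person would: the job done as asked, in the order asked, and still so for the second after the job is handed in, while the arm keeps its last pose, push and grip.
It also fails if it takes over 61 s, if anything falls off the work surface, if the arm or the gripper's body presses on something with over 40 N, if the wrist force passes 120 N, or if a joint passes its speed limit or range.

## Working session

There is one attempt and no reset: what is moved stays moved. The work goes in short steps, Python scripts to look and compute and a tool call to move; the robot and the scene stay as the last step left them, time stands still between calls to the robot, and variables do not carry over. Pictures are saved under pics/ and viewed, about 8 in all and at most 12, crops included, and the job is handed in when it is done.

Besides the shell and the picture viewer there is one more tool, called after "Emit:" as name([rows], argument=value, ...), one row to a line, values as JSON. jog_arm: Moves the arm, as the interface text tells. Its arguments: {"type":"object","properties":{"targets":{"type":"array","items":{"type":"array"}},"grip_force":{"type":"number"}},"required":["targets"]}

```bash
mkdir -p pics; python3 - <<'E'
from station import ctrl, optics
import cv2,numpy as np
o=ctrl.get_obs();print(o)
for n in("top","side"):
    c=optics.camera(n);cv2.imwrite(f"pics/{n}0.png",c["img"][:,:,::-1]);np.savez(f"{n}0.npz",**c)
    print(n,c["camera_matrix"],c["world_to_cam"],[k for k in c])
E
```

```text
{'time_s': 0.0, 'qpos': array([ 1.09538990e+00,  3.00502657e-01,  1.52160620e+00,  2.95174813e-05,
        1.32072255e+00, -6.66196132e-02]), 'joint_vel': array([ 2.06901613e-05,  1.20269300e-03,  9.22524326e-05, -1.13959816e-03,
       -7.06282651e-04,  6.62861030e-04]), 'tau': array([-2.25498243e-04, -5.31809199e+01, -3.52744675e+01,  7.08105974e-02,
        2.44509632e-02, -8.13506813e-05]), 'ee_pos': array([0.21851139, 0.50445102, 0.22385839]), 'eef_rot': array([-1.57068534e+00,  1.23409591e-03,  1.16200226e+00]), 'force': array([ 0.28342866, -0.53656847, -0.86234662]), 'moment': array([ 0.03651469,  0.00848084, -0.05640559]), 'grip_width': 0.09406415588631242}
top [[391.04716686   0.         321.82489356]
 [  0.         391.04716686 198.62254302]
 [  0.           0.           1.        ]] [[-0.01564207 -0.99986728 -0.00455562  0.06736996]
 [ 0.98676711 -0.01617221  0.16133547 -0.58958546]
 [-0.16138773 -0.00197172  0.98688911 -1.06939684]
 [ 0.          0.          0.          1.        ]] ['img', 'range_z', 'camera_matrix', 'world_to_cam']
side [[398.3355173    0.         319.92779059]
 [  0.         398.3355173  195.199161  ]
 [  0.           0.           1.        ]] [[-0.99994575  0.008752   -0.00564823  0.58705247]
 [-0.00962412 -0.56884893  0.82238572 -0.03403904]
 [ 0.00398453  0.82239547  0.56890229 -1.19536293]
 [ 0.          0.          0.          1.        ]] ['img', 'range_z', 'camera_matrix', 'world_to_cam']
```

View pics/top0.png

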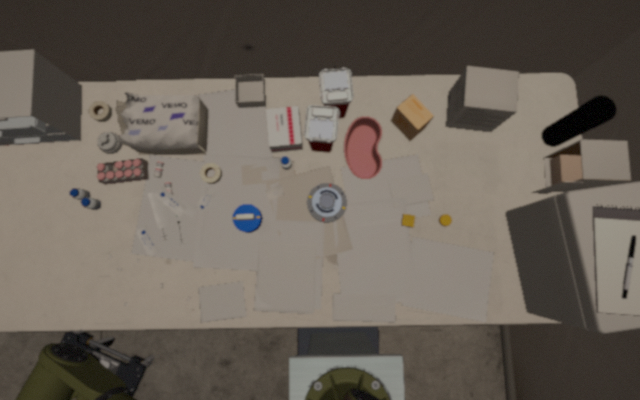

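View pics/side0.png

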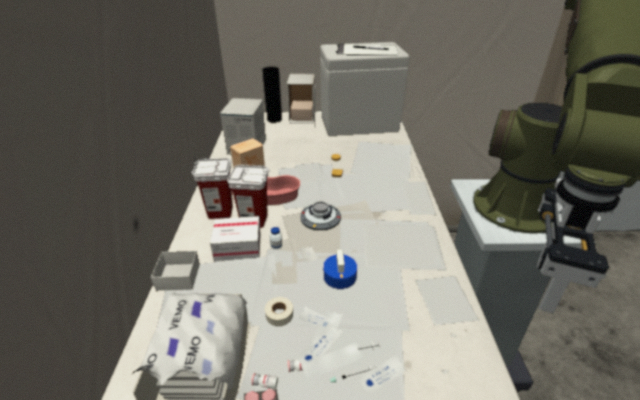

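The top view shows the cap at (247,218), socket (327,203), square blank (408,221), round blank (445,220), bottle (286,162) and tape (211,173). The side view agrees.

```bash
cat > h.py <<'E'
import numpy as np,cv2
from scipy.spatial.transform import Rotation as R
def toolT(o):
    T=np.eye(4);T[:3,:3]=R.from_euler('xyz',o['eef_rot']).as_matrix();T[:3,3]=o['ee_pos'];return T
def c2w(c,o=None):
    return np.linalg.inv(c["world_to_cam"]) if "world_to_cam" in c else toolT(o)@c["mount"]
def onplane(uv,c,z,o=None):
    K=c["camera_matrix"];T=c2w(c,o);uv=np.atleast_2d(np.asarray(uv,float))
    d=np.c_[(uv[:,0]-K[0,2])/K[0,0],-(uv[:,1]-K[1,2])/K[1,1],-np.ones(len(uv))]@T[:3,:3].T
    t=(z-T[2,3])/d[:,2];return T[:3,3]+d*t[:,None]
def blobs(m,amin=15):
    n,l,s,ct=cv2.connectedComponentsWithStats(m.astype(np.uint8));return [(ct[i],s[i],l==i) for i in range(1,n) if s[i,4]>=amin]
def hsv(c): return cv2.cvtColor(np.ascontiguousarray(c["img"]),cv2.COLOR_RGB2HSV)
def snap(name,tag):
    from station import ctrl,optics
    o=ctrl.get_obs();c=optics.camera(name);cv2.imwrite(f"pics/{tag}.png",c["img"][:,:,::-1]);np.savez(f"{tag}.npz",**c,ee_pos=o["ee_pos"],eef_rot=o["eef_rot"]);return c,o
E
python3 - <<'E'
from h import *
c=dict(np.load("top0.npz"));h=hsv(c)
br=(h[...,0]>12)&(h[...,0]<28)&(h[...,1]>150)&(h[...,2]>80)
bl=(h[...,0]>100)&(h[...,0]<125)&(h[...,1]>150)
for nm,m,z in(("brass",br,.014),("blue",bl,.038)):
    for ct,s,_ in blobs(m): print(nm,ct.round(1),s,onplane(ct,c,z).round(4))
print("bar",onplane([[240,217.5],[259,217.5]],c,.066).round(4))
print("socket",onplane([[327,203]],c,.02).round(4))
s=dict(np.load("side0.npz"));h=hsv(s)
br=(h[...,0]>12)&(h[...,0]<28)&(h[...,1]>150)&(h[...,2]>80)
for ct,st,_ in blobs(br): print("side",ct.round(1),st,onplane(ct,s,.012).round(4))
a=cv2.resize(c["img"][180:240,220:460],None,fx=3.3,fy=3.3,interpolation=2)[:,:,::-1]
cv2.imwrite("pics/crop.png",a)
E
```

```text
brass [408.  220.2] [403 215  11  12 107] [[ 0.5283 -0.1922  0.014 ]]
brass [445.1 219.8] [440 215  11  10  90] [[ 0.5278 -0.3004  0.014 ]]
blue [284.6 160. ] [282 158   6   5  23] [[0.7086 0.1653 0.038 ]]
blue [ 74.  192.3] [ 71 190   7   6  29] [[0.6224 0.7762 0.038 ]]
blue [ 85.3 201.6] [ 83 199   6   6  29] [[0.5949 0.7411 0.038 ]]
blue [247.2 209.6] [234 205  26  10 155] [[0.5638 0.2729 0.038 ]]
blue [247.7 224.6] [234 219  27  13 227] [[0.5205 0.2706 0.038 ]]
bar [[0.538  0.2871 0.066 ]
 [0.5371 0.234  0.066 ]]
socket [[0.582 0.043 0.02 ]]
side [335.5 156.6] [333 155   6   4  22] [[ 0.5286 -0.2946  0.012 ]]
side [336.4 172.6] [333 170   8   6  43] [[ 0.5299 -0.1852  0.012 ]]
side [584.4 244.6] [583 240   4  10  31] [[-0.0998  0.1851  0.012 ]]
```

View pics/crop.png

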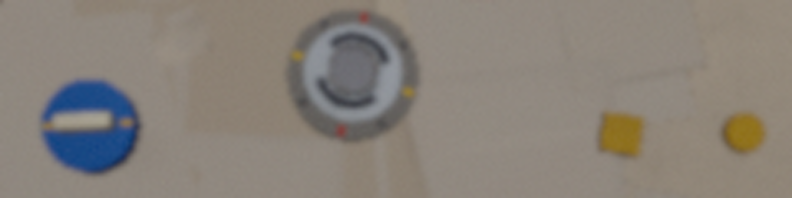

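The crop shows the socket's yellow notch marks at (297,55) and (408,91), so the notch line is about 72° in yaw. The cap's bar lies almost along y. The round blank is the right-hand brass piece.

```bash
cat >> h.py <<'E'
def go(p,yaw,o=None):
    if o is None:
        from station import ctrl;o=ctrl.get_obs()
    T=toolT(o);s=T[:3,:3].T@(np.array(p)-T[:3,3])*100
    dy=(yaw-o['eef_rot'][2]+np.pi)%(2*np.pi)-np.pi
    print("shift cm",s.round(2),"turn",round(-dy,3),"dist",np.linalg.norm(s).round(1))
E
python3 - <<'E'
from h import *
c,o=snap("wrist","w0")
print(c["mount"].round(4),c["camera_matrix"].round(1),o["ee_pos"])
go([.54,.043,.22],0.0)
go([.50,-.30,.20],0.0)
E
```

```text
[[ 1.000e+00 -9.000e-04 -6.000e-04 -5.000e-04]
 [-3.000e-04  2.801e-01 -9.600e-01 -1.590e-01]
 [ 1.000e-03  9.600e-01  2.801e-01  8.280e-02]
 [ 0.000e+00  0.000e+00  0.000e+00  1.000e+00]] [[298.2   0.  321.5]
 [  0.  298.2 197.7]
 [  0.    0.    1. ]] [0.21851711 0.50448914 0.22396775]
shift cm [-29.57   0.42 -47.84] turn 1.162 dist 56.2
shift cm [-62.63   2.45 -57.81] turn 1.162 dist 85.3
```

Emit:
jog_arm([
  [9.4,[-29.6,0.4,-47.8],1.162],
  [9.4,[-29.6,0.4,-47.8],1.162],
  [9.4,[-29.6,0.4,-47.8],1.162],
  [9.4,[-29.6,0.4,-47.8],1.162],
  [9.4,[-29.6,0.4,-47.8],1.162],
  [9.4,[-29.6,0.4,-47.8],1.162],
  [9.4,[-29.6,0.4,-47.8],1.162],
  [9.4,[-29.6,0.4,-47.8],1.162],
  [9.4,[-29.6,0.4,-47.8],1.162],
  [9.4,[-29.6,0.4,-47.8],1.162],
])

```text
time_s: 1.15
ee_pos: [0.5048, 0.0922, 0.2209]
eef_rot: [-1.571, -0.0, -0.0]
force: [0.6, 1.5, 0.7]
grip_width: 0.0937
```

```bash
python3 - <<'E'
from h import *
from station import ctrl
print(ctrl.get_obs()["ee_pos"],ctrl.get_obs()["eef_rot"]);go([.54,.043,.22],0.0)
E
```

```text
[0.50481365 0.09217743 0.2208856 ] [-1.57074453e+00 -3.89341532e-05 -3.42742543e-04]
shift cm [ 3.52  0.09 -4.92] turn -0.0 dist 6.0
```

Emit:
jog_arm([
  [9.4,[3.5,0,-4.9],0],
  [9.4,[3.5,0,-4.9],0],
  [9.4,[3.5,0,-4.9],0],
  [9.4,[3.5,0,-4.9],0],
])

```text
time_s: 1.55
ee_pos: [0.5385, 0.046, 0.2207]
eef_rot: [-1.571, 0.001, 0.0]
force: [0.7, -0.4, -0.8]
grip_width: 0.0941
```

```bash
python3 - <<'E'
from h import *
c,o=snap("wrist","w1"); print(o["ee_pos"],o["force"])
E
```

```text
[0.53850046 0.04597779 0.22070858] [ 0.65442662 -0.41204964 -0.84213421]
```

View pics/w1.png

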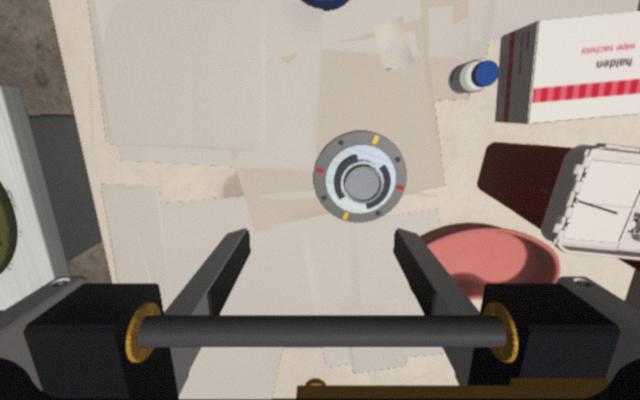

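The wrist view shows the socket at (360,176), with yellow marks at (375,140) and (346,216) and red marks at (320,170) and (400,187). Next I measure these marks and move on to the round blank.

```bash
cat >> h.py <<'E'
def socket(c,o):
    h=hsv(c);out=[]
    yl=(h[...,0]>18)&(h[...,0]<35)&(h[...,1]>140)&(h[...,2]>90);rd=((h[...,0]<6)|(h[...,0]>174))&(h[...,1]>140)&(h[...,2]>90)
    for n,m in(("y",yl),("r",rd)):
        for ct,s,_ in blobs(m,6):
            p=onplane(ct,c,.0125,o)[0]
            if np.hypot(p[0]-.585,p[1]-.043)<.07: print(n,ct.round(1),s[4],p.round(4));out.append(p)
    return out
E
python3 - <<'E'
from h import *
c=dict(np.load("w1.npz"));p=socket(c,c)
if len(p)==4:
    p=np.array(p);print("ctr",p[:2].mean(0),p[2:].mean(0));d=p[0]-p[1];e=p[2]-p[3];print(np.degrees(np.arctan2(d[1],d[0])),np.degrees(np.arctan2(e[1],e[0])),np.linalg.norm(d))
# dark cup circle via depth
t=dict(np.load("top0.npz"));s=socket(t,None)
if len(s)==4:print("top",np.mean(s,0))
go([.528,-.335,.16],0.0)
E
```

```text
y [375.2 139.4] 27 [0.6025 0.0944 0.0125]
y [345.2 215.4] 23 [ 0.5684 -0.0034  0.0125]
r [319.5 170.2] 21 [0.5349 0.0565 0.0125]
r [399.2 187.2] 18 [0.636  0.0347 0.0125]
ctr [0.58543417 0.04552117 0.0125    ] [0.58547508 0.04558433 0.0125    ]
70.77007754540624 167.84036627024656 0.10358543484258487
shift cm [ -1.08   6.08 -38.14] turn 0.001 dist 38.6
```

Emit:
jog_arm([
  [9.4,[-1,5,-36],0],
  [9.4,[-1,5,-36],0],
  [9.4,[-1,5,-36],0],
  [9.4,[-1,5,-36],0],
  [9.4,[-1,5,-36],0],
  [9.4,[-1,5,-36],0],
  [9.4,[-1,5,-36],0],
  [9.4,[-1,5,-36],0],
  [9.4,[-1,5,-36],0],
  [9.4,[-1,5,-36],0],
])

```text
time_s: 2.6
ee_pos: [0.5295, -0.313, 0.1712]
eef_rot: [-1.571, -0.0, 0.001]
force: [-0.0, 0.4, -0.6]
grip_width: 0.0939
```

```bash
cat >> h.py <<'E'
def blank(c,o,z=.014):
    h=hsv(c);m=(h[...,0]>12)&(h[...,0]<28)&(h[...,1]>150)&(h[...,2]>80)
    for ct,s,l in blobs(m,200):
        # depth-backprojected top face
        cn=cv2.findContours(l.astype(np.uint8),0,1)[0];(e,ax,an)=cv2.fitEllipse(max(cn,key=len))
        print(ct.round(1),s,onplane(e,c,z,o).round(4)[0],np.round(ax,1))
E
python3 - <<'E'
from h import *
c,o=snap("wrist","w2");print(o["ee_pos"]);blank(c,o)
E
```

```text
[ 0.52954431 -0.31295373  0.17119479]
[321.1  69.5] [ 303   49   39   42 1220] [ 0.528  -0.1922  0.014 ] [38.2 42.3]
[320.3 176.7] [306 162  30  30 703] [ 0.5273 -0.2997  0.014 ] [29.  29.2]
[132.2 341.8] [125 316  21  47 372] [ 0.2906 -0.515   0.014 ] [19.9 41. ]
[513.6 343.1] [506 319  13  44 208] [ 0.7704 -0.5149  0.014 ] [15.4 39.3]
```

View pics/w2.png

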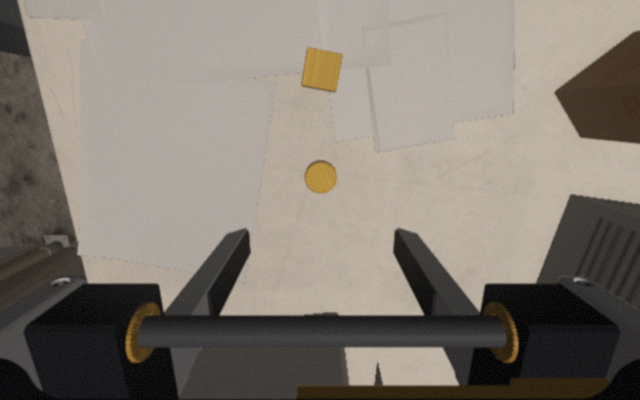

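The wrist view shows the round blank at (320,177) and the square at (321,70). The round blank measures (0.527,-0.300), in agreement with the top camera.

```bash
python3 - <<'E'
from h import *
go([.5273,-.2998,.0265],0.0)
E
```

```text
shift cm [-0.24 14.49  1.3 ] turn 0.002 dist 14.6
```

Emit:
jog_arm([
  [9.4,[-0.24,3,1.3],0],
  [9.4,[-0.24,8,1.3],0],
  [9.4,[-0.24,11,1.3],0],
  [9.4,[-0.24,12.5,1.3],0],
  [9.4,[-0.24,12.5,1.3],0],
])

```text
time_s: 3.15
ee_pos: [0.5266, -0.3004, 0.045]
eef_rot: [-1.57, 0.002, 0.002]
force: [-1.0, 0.2, 0.9]
grip_width: 0.094
```

```bash
python3 - <<'E'
from h import *
c,o=snap("wrist","w3");print(o["ee_pos"],o["eef_rot"]);blank(c,o);go([.5273,-.2998,.0265],0.0)
E
```

```text
[ 0.52655102 -0.30037846  0.0449539 ] [-1.56954487e+00  1.83960842e-03  1.50972433e-03]
[326.3  63.5] [ 294   27   67   73 3639] [ 0.5281 -0.1919  0.014 ] [66.6 73.4]
[324.  232.4] [ 300  209   49   47 1783] [ 0.5272 -0.2988  0.014 ] [45.7 47.9]
[132.5 342.2] [125 316  22  47 390] [ 0.3826 -0.3892  0.014 ] [20.8 40.6]
[513.5 342.5] [506 318  13  44 206] [ 0.6694 -0.3876  0.014 ] [16.8 41.4]
shift cm [0.01 2.02 0.13] turn 0.001 dist 2.0
```

Emit:
jog_arm([
  [9.4,[0.05,1.2,0.1],0],
  [9.4,[0.05,1.85,0.1],0],
  [9.4,[0.05,1.85,0.1],0],
  [5,[0.05,1.85,0.1],0],
  [3,[0.05,1.85,0.1],0],
  [3,[0.05,1.85,0.1],0],
  [3,[0.05,1.85,0.1],0],
  [3,[0.05,1.85,0.1],0],
  [3,[0.05,1.85,0.1],0],
  [3,[0.05,1.85,0.1],0],
], grip_force=25)

```text
time_s: 4.2
ee_pos: [0.5271, -0.3009, 0.0274]
eef_rot: [-1.571, 0.0, -0.0]
force: [-0.2, -0.6, 0.4]
grip_width: 0.0416
```

Emit:
jog_arm([
  [4.2,[0,0.08,0.15],0],
  [4.2,[0,0.08,0.15],0],
  [3,[0,0.08,0.15],0],
  [3,[0,0.08,0.15],0],
  [3,[0,0.08,0.15],0],
  [3,[0,0.08,0.15],0],
], grip_force=25)

```text
time_s: 4.8
ee_pos: [0.5271, -0.2993, 0.0266]
eef_rot: [-1.571, 0.0, -0.0]
force: [0.8, -0.5, 0.6]
grip_width: 0.0345
```

Emit:
jog_arm([
  [3,[0,-2,0],0],
  [3,[0,-5,0],0],
  [3,[0,-9,0],0],
  [3,[0,-12,0],0],
  [3,[0,-12,0],0],
  [3,[0,-12,0],0],
])

```text
time_s: 5.4
ee_pos: [0.5271, -0.2993, 0.1466]
eef_rot: [-1.571, -0.0, 0.0]
force: [1.0, 0.2, -0.7]
grip_width: 0.0348
```

```bash
python3 - <<'E'
from h import *
c,o=snap("wrist","w4");print(o["ee_pos"],o["grip_width"],o["force"])
cv2.imwrite("pics/w4c.png",cv2.resize(c["img"][150:350,200:440],None,fx=3,fy=3)[:,:,::-1])
go([.5855,.0455,.15],0.0)
E
```

```text
[ 0.52712223 -0.29933448  0.14660701] 0.03477118720991511 [ 0.97959656  0.23158041 -0.66206114]
shift cm [ 5.87 -0.42 34.46] turn -0.0 dist 35.0
```

View pics/w4c.png

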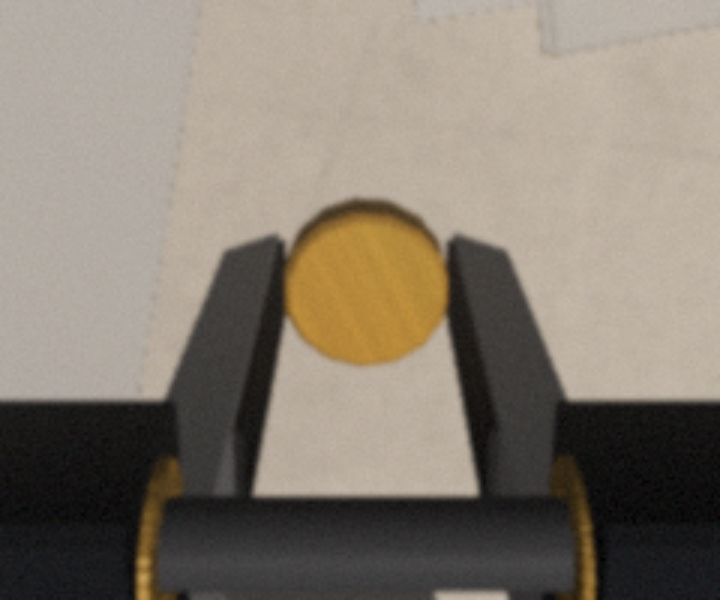

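The disc is held flat, roughly centred between the pads. Now I move it above the socket.

Emit:
jog_arm([
  [3,[5.9,0,34.5],0],
  [3,[5.9,0,34.5],0],
  [3,[5.9,0,34.5],0],
  [3,[5.9,0,34.5],0],
  [3,[5.9,0,34.5],0],
  [3,[5.9,0,34.5],0],
  [3,[5.9,0,34.5],0],
  [3,[5.9,0,34.5],0],
  [3,[5.9,0,34.5],0],
  [3,[5.9,0,34.5],0],
])

```text
time_s: 6.45
ee_pos: [0.5858, 0.0448, 0.1456]
eef_rot: [-1.571, 0.002, -0.001]
force: [0.6, 0.2, 0.1]
grip_width: 0.0346
```

```bash
python3 - <<'E'
from h import *
c,o=snap("wrist","w5");print(o["ee_pos"],o["grip_width"],o["force"])
blank(c,o,o["ee_pos"][2]-.0125);p=socket(c,o)
cc=dict(np.load("w4.npz"));print("w4",cc["ee_pos"]);blank(cc,cc,cc["ee_pos"][2]-.0125)
cv2.imwrite("pics/w5c.png",cv2.resize(c["img"][100:300,200:500],None,fx=2.6,fy=2.6)[:,:,::-1])
go([.5855,.0455,.09],0.0)
E
```

```text
[0.58575738 0.04479427 0.1456075 ] 0.034579824694198125 [0.55107549 0.23185621 0.11393271]
[321.7 244.8] [ 295  219   55   52 2165] [0.5849 0.0457 0.1331] [49.5 54. ]
[251. 335.] [245 303  15  60 378] [ 0.5374 -0.0209  0.1331] [13.1 55. ]
[394.8 340.2] [391 312   8  51 235] [ 0.6356 -0.0265  0.1331] [ 6.6 50.7]
[279.9 375.9] [269 365  23  22 431] [ 0.5546 -0.0583  0.1331] [22.  24.9]
y [340.2 145.2] 45 [0.6027 0.0944 0.0125]
y [322.  246.3] 1975 [ 0.5851 -0.0129  0.0125]
r [272.1 183.1] 36 [0.5349 0.0567 0.0125]
r [371.9 203.9] 36 [0.6363 0.0347 0.0125]
w4 [ 0.52712223 -0.29933448  0.14660701]
[323.6  81.5] [ 304   60   41   44 1388] [ 0.5272 -0.2024  0.1341] [41.3 44.6]
[321.7 245.2] [ 295  220   55   51 2155] [ 0.5263 -0.2987  0.1341] [49.2 53.9]
[249.3 341.3] [245 316  11  47 257] [ 0.4764 -0.3717  0.1341] [ 9.5 43. ]
shift cm [-0.03  5.59  0.1 ] turn -0.001 dist 5.6
```

View pics/w5c.png

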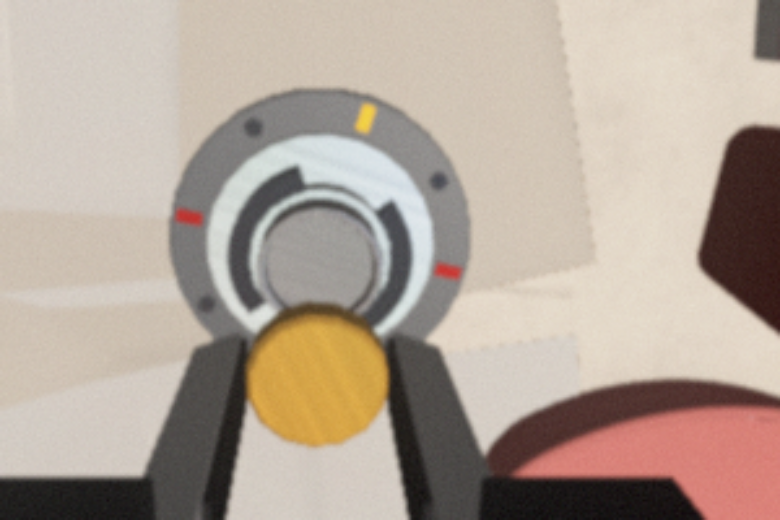

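The socket's cup is centred ahead of the blank and is consistent with (0.5856,0.0457). Lowering the blank to just above the rim, then in.

Emit:
jog_arm([
  [3,[0,3,0.05],0],
  [3,[0,6,0.05],0],
  [3,[0,7,0.05],0],
  [3,[0,7,0.05],0],
  [3,[0,7.3,0.05],0],
  [3,[0,7.5,0.05],0],
  [3,[0,7.6,0.05],0],
])

```text
time_s: 7.2
ee_pos: [0.5865, 0.0461, 0.0714]
eef_rot: [-1.571, -0.001, -0.0]
force: [-0.9, 0.2, -0.2]
grip_width: 0.0347
```

Emit:
jog_arm([
  [3,[0,0.1,0],0],
  [3,[0,0.15,0],0],
  [3,[0,0.2,0],0],
  [3,[0,0.2,0],0],
])

```text
time_s: 7.6
ee_pos: [0.5862, 0.0462, 0.0686]
eef_rot: [-1.571, -0.0, 0.0]
force: [0.6, 0.4, 0.5]
grip_width: 0.0346
```

Emit:
jog_arm([
  [3,[-0.05,0,-0.08],0],
  [3,[-0.05,0.1,-0.08],0],
  [3,[-0.05,0.17,-0.08],0],
  [3,[-0.05,0.17,-0.08],0],
])

```text
time_s: 8.0
ee_pos: [0.5861, 0.0458, 0.0672]
eef_rot: [-1.57, -0.001, 0.0]
force: [1.9, 4.7, 2.1]
grip_width: 0.035
```

Emit:
jog_arm([
  [3,[0.03,0,0.08],0],
  [3,[0.03,0.03,0.08],0],
  [3,[0.03,0.03,0.08],0],
])

```text
time_s: 8.3
ee_pos: [0.5859, 0.0461, 0.0666]
eef_rot: [-1.571, 0.0, 0.0]
force: [0.5, 1.4, 1.6]
grip_width: 0.0349
```

Low forces and at the floor height: release and go straight up.

Emit:
jog_arm([
  [4.6,[0,0,0],0],
  [4.6,[0,0,0],0],
  [4.6,[0,0,0],0],
  [4.8,[0,0,0],0],
  [4.8,[0,-1,0],0],
  [4.8,[0,-4,0],0],
  [4.8,[0,-8,0],0],
  [9.4,[0,-11,-4],0],
  [9.4,[0,-11,-4],0],
  [9.4,[0,-11,-4],0],
])

```text
time_s: 9.3
ee_pos: [0.586, 0.0058, 0.1772]
eef_rot: [-1.571, -0.001, -0.001]
force: [-0.3, 0.4, 0.0]
grip_width: 0.0687
```

```bash
python3 - <<'E'
from h import *
c,o=snap("wrist","w6");print(o["ee_pos"],o["grip_width"],o["force"])
blank(c,o,.054);p=socket(c,o)
cv2.imwrite("pics/w6c.png",cv2.resize(c["img"][60:260,200:500],None,fx=2.6,fy=2.6)[:,:,::-1])
go([.542,.272,.19],0.06)
E
```

```text
[0.58595256 0.00578724 0.17720949] 0.06866706457561413 [-0.25236993  0.44310438  0.0076271 ]
[321.4 157.1] [304 140  35  35 928] [0.5851 0.0454 0.054 ] [33.6 33.8]
[186.3 334.7] [177 303  26  60 654] [ 0.4352 -0.1549  0.054 ] [22.8 56. ]
[462.1 340.6] [455 312  13  51 251] [ 0.7411 -0.1619  0.054 ] [14.9 46.7]
y [338.4 103.8] 41 [0.6027 0.0944 0.0125]
y [321.3 157.2] 965 [0.585  0.0391 0.0125]
y [306.7 194.7] 32 [ 0.5684 -0.0033  0.0125]
r [274.6 141. ] 31 [0.5349 0.0565 0.0125]
r [368.3 161.3] 27 [0.6363 0.0345 0.0125]
shift cm [-4.37 -1.38 26.56] turn -0.06 dist 27.0
```

View pics/w6c.png

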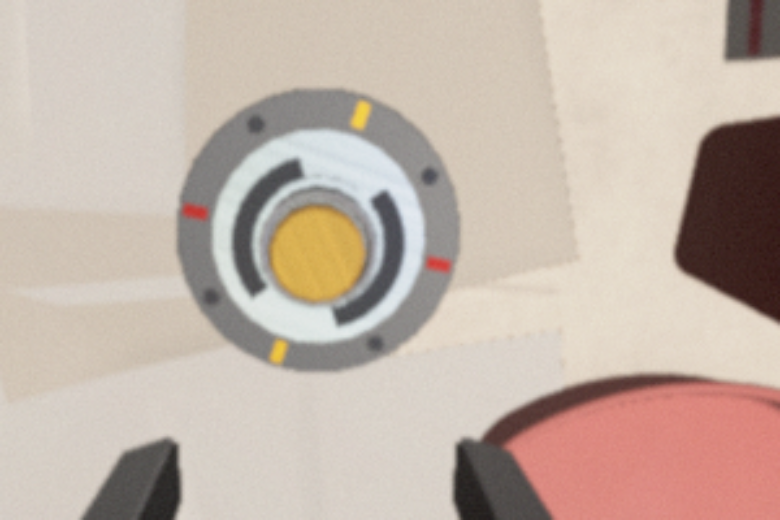

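The blank lies flat and centred in the cup, with its image at (321,157). On to the cap.

Emit:
jog_arm([
  [9.4,[-4.4,-2,24.5],-0.06],
  [9.4,[-4.4,-2,24.5],-0.06],
  [9.4,[-4.4,-2,24.5],-0.06],
  [9.4,[-4.4,-2,24.5],-0.06],
  [9.4,[-4.4,-2,24.5],-0.06],
  [9.4,[-4.4,-2,24.5],-0.06],
  [9.4,[-4.4,-2,24.5],-0.06],
  [9.4,[-4.4,-2,24.5],-0.06],
  [9.4,[-4.4,-2,24.5],-0.06],
])

```text
time_s: 10.25
ee_pos: [0.5421, 0.25, 0.1961]
eef_rot: [-1.571, 0.001, 0.059]
force: [0.4, 0.3, -0.6]
grip_width: 0.0939
```

```bash
cat >> h.py <<'E'
def cap(c,o):
    h=hsv(c);b=(h[...,0]>100)&(h[...,0]<125)&(h[...,1]>130)&(h[...,2]>50)
    cn=max(cv2.findContours(b.astype(np.uint8),0,1)[0],key=cv2.contourArea);hull=cv2.convexHull(cn)
    e=cv2.fitEllipse(hull);print("cap outline (z~.038)",np.round(e[0],1),np.round(e[1],1),onplane(e[0],c,.038,o)[0].round(4))
    m=np.zeros(b.shape,np.uint8);cv2.fillConvexPoly(m,hull,1);w=(m>0)&(h[...,1]<60)&(h[...,2]>120)
    l=max(blobs(w),key=lambda t:t[1][4])[2].astype(np.uint8)
    r=cv2.minAreaRect(max(cv2.findContours(l,0,1)[0],key=cv2.contourArea));q=onplane(cv2.boxPoints(r),c,.066,o)
    print("bar px",np.round(r[0],1),np.round(r[1],1),"ctr",q.mean(0).round(4))
    for i in range(2):
        d=q[i+1]-q[i];print("  side",np.linalg.norm(d).round(4),np.degrees(np.arctan2(d[1],d[0])).round(1))
    br=m*((h[...,0]>10)&(h[...,0]<32)&(h[...,1]>60)&(h[...,2]>70))
    for ct,s,_ in blobs(br,8): print(" tan",ct.round(1),s[4],onplane(ct,c,.038,o)[0].round(4))
E
python3 - <<'E'
from h import *
c,o=snap("wrist","w7");print(o["ee_pos"],o["eef_rot"]);cap(c,o)
E
```

```text
[0.54214555 0.25004075 0.19613093] [-1.57117251e+00  7.81074248e-04  5.85144391e-02]
cap outline (z~.038) [322.8 162.3] [73.6 73.8] [0.5407 0.2788 0.038 ]
bar px [323. 168.] [14. 50.] ctr [0.5409 0.2772 0.066 ]
  side 0.0497 93.1
  side 0.0134 3.4
 tan [323.8 131.7] 43 [0.5398 0.3109 0.038 ]
 tan [321.9 195.5] 28 [0.5419 0.2418 0.038 ]
```

View pics/w7.png

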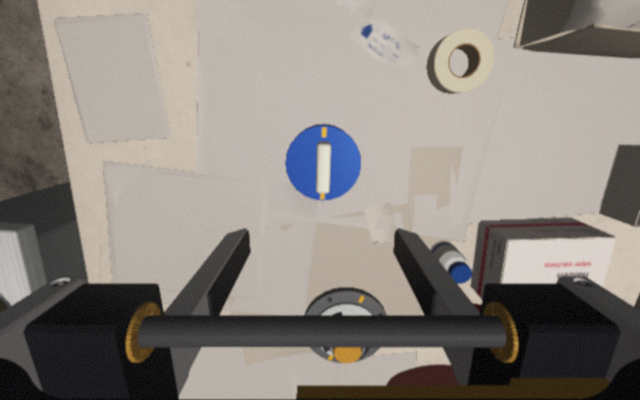

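The cap shows at (323,162), with its bar upright in the image and its centre at about (0.541,0.277). The tape at (461,60) and the bottle at (453,262) are well clear.

```bash
python3 - <<'E'
from h import *
go([.5408,.2768,.11],0.044)
E
```

```text
shift cm [0.02 8.63 2.68] turn 0.014 dist 9.0
```

Emit:
jog_arm([
  [6,[0,4,2.7],0.014],
  [6,[0,8.6,2.7],0.014],
  [6,[0,8.6,2.7],0.014],
  [6,[0,8.6,2.7],0.014],
])

```text
time_s: 10.7
ee_pos: [0.5407, 0.2775, 0.1115]
eef_rot: [-1.571, 0.0, 0.045]
force: [-0.7, -0.5, 0.7]
grip_width: 0.0653
```

```bash
python3 - <<'E'
from h import *
c,o=snap("wrist","w8");print(o["ee_pos"],o["eef_rot"],o["grip_width"]);cap(c,o)
go([.5408,.2768,.0595],0.044)
E
```

```text
[0.5407403  0.27746428 0.11146004] [-1.57101567e+00  4.60517034e-04  4.51079043e-02] 0.06533386343857712
cap outline (z~.038) [322.9 210.3] [94.6 96. ] [0.5407 0.2807 0.038 ]
bar px [323.1 225. ] [18.5 62.4] ctr [0.5409 0.278  0.066 ]
  side 0.049 90.9
  side 0.0132 1.2
 tan [323.5 174.4] 71 [0.5398 0.3107 0.038 ]
shift cm [-0.08  5.34 -0.1 ] turn 0.001 dist 5.3
```

Emit:
jog_arm([
  [6,[0,3,0],0.01],
  [6,[0,5,0],0.01],
  [6,[0,5.2,0],0.01],
  [6,[0,5.2,0],0.01],
  [1,[0,5.2,0],0.01],
  [0.8,[0,5.2,0],0.01],
  [0.8,[0,5.2,0],0.01],
  [0.8,[0,5.2,0],0.01],
  [0.8,[0,5.2,0],0.01],
  [0.8,[0,5.2,0],0.01],
], grip_force=50)

```text
time_s: 11.75
ee_pos: [0.5403, 0.2781, 0.0586]
eef_rot: [-1.571, -0.0, 0.036]
force: [0.4, 0.0, -0.2]
grip_width: 0.0151
```

Emit:
jog_arm([
  [0.8,[0,0,0],0],
  [0.8,[0,0,0],0],
  [0.8,[0,0,0],0],
  [0.8,[0,-2,0],0],
  [0.8,[0,-5,0],0],
  [0.8,[0,-9,0],0],
  [0.8,[0,-9,0],0],
  [0.8,[0,-9,0],0],
])

```text
time_s: 12.55
ee_pos: [0.5403, 0.2781, 0.1487]
eef_rot: [-1.571, -0.001, 0.036]
force: [0.1, -0.6, -1.7]
grip_width: 0.0137
```

```bash
python3 - <<'E'
from h import *
c,o=snap("wrist","w9");print(o["ee_pos"],o["eef_rot"],o["grip_width"],o["force"])
cv2.imwrite("pics/w9c.png",cv2.resize(c["img"][120:360,160:500],None,fx=2.2,fy=2.2)[:,:,::-1])
E
```

```text
[0.54030305 0.2781222  0.14873314] [-1.57054294e+00 -5.89570100e-04  3.60308411e-02] 0.013667852014363867 [ 0.14888573 -0.62257506 -1.72229501]
```

View pics/w9c.png

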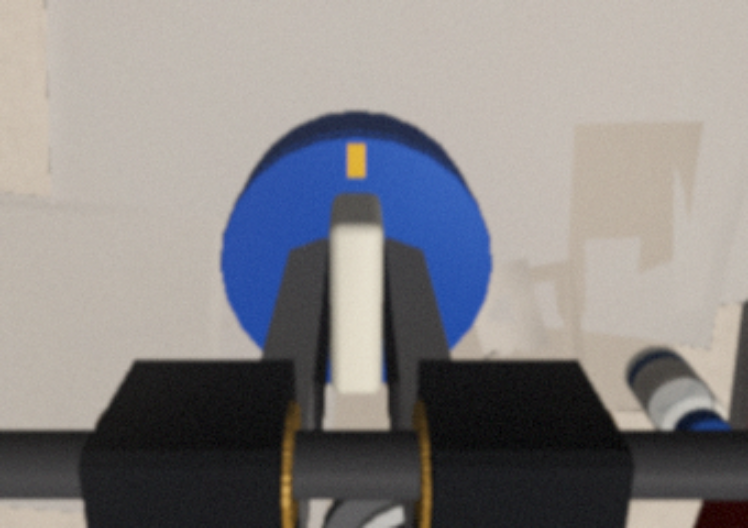

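The cap is lifted level. The bar spans crop rows 225–392 and the tan lug mark is at (356,160). Next I estimate the cap axis relative to the TCP.

```bash
python3 - <<'E'
from h import *
c=dict(np.load("w9.npz"));z=c["ee_pos"][2]
T=toolT(c);tl=lambda uv,zz:((onplane(uv,c,zz,c)-T[:3,3])@T[:3,:3]).round(4)
f=lambda x,y:[160+x/2.2,120+y/2.2]
print("bar ends",tl([f(357,225),f(357,392)],z+.0074))
print("tan",tl([f(356,160)],z-.0586+.038))
print("plate L/R at rows",tl([f(222,245),f(491,250)],z-.0206))
h=hsv(c);b=((h[...,0]>100)&(h[...,0]<125)&(h[...,1]>130)&(h[...,2]>110)).astype(np.uint8)
cn=max(cv2.findContours(b,0,1)[0],key=cv2.contourArea)[:,0]
# plate rim: bright-blue outer points above crop row ~250
hu=cv2.convexHull(cn)[:,0];hu=hu[hu[:,1]<120+300/2.2]
q=tl(hu,z-.0206);A=np.c_[2*q[:,[0,2]],np.ones(len(q))];s=np.linalg.lstsq(A,(q[:,[0,2]]**2).sum(1),rcond=None)[0]
print("circle",s[:2],np.sqrt(s[2]+s[0]**2+s[1]**2))
yaw=np.radians(70.8-90);go([.5856,.0456,.17],yaw)
E
```

```text
bar ends [[-0.0006 -0.0074  0.0237]
 [-0.0005 -0.0074 -0.0239]]
tan [[-0.0008  0.0206  0.0326]]
plate L/R at rows [[-0.0403  0.0206  0.0066]
 [ 0.0391  0.0206  0.0051]]
circle [-0.00090723  0.0003232 ] 0.03974027531348512
shift cm [  3.73  -2.23 -23.38] turn 0.371 dist 23.8
```

Emit:
jog_arm([
  [0.8,[3.7,-1.5,-23.4],0.371],
  [0.8,[3.7,-1.5,-23.4],0.371],
  [0.8,[3.7,-1.5,-23.4],0.371],
  [0.8,[3.7,-1.5,-23.4],0.371],
  [0.8,[3.7,-1.5,-23.4],0.371],
  [0.8,[3.7,-1.5,-23.4],0.371],
  [0.8,[3.7,-1.5,-23.4],0.371],
  [0.8,[3.7,-1.5,-23.4],0.371],
  [0.8,[3.7,-1.5,-23.4],0.371],
  [0.8,[3.7,-1.5,-23.4],0.371],
], grip_force=60)

```text
time_s: 13.6
ee_pos: [0.5855, 0.0466, 0.1634]
eef_rot: [-1.571, 0.0, -0.334]
force: [0.3, 0.8, -2.3]
grip_width: 0.0136
```

```bash
python3 - <<'E'
from h import *
from station import ctrl
o=ctrl.get_obs();print(o["ee_pos"],o["eef_rot"],o["qpos"][[0,5]],o["grip_width"]);go([.5858,.0457,.10],np.radians(-19.2),o)
E
```

```text
[0.58554479 0.04658798 0.16336707] [-1.57089028e+00  3.34600462e-04 -3.33558869e-01] [0.0170354  0.35058462] 0.013579355555206755
shift cm [ 0.06  6.34 -0.07] turn 0.002 dist 6.3
```

Emit:
jog_arm([
  [0.8,[0.05,3,-0.05],0],
  [0.8,[0.05,6,-0.05],0],
  [0.8,[0.05,6.8,-0.05],0],
  [0.8,[0.05,7.0,-0.05],0],
  [0.8,[0.05,7.2,-0.05],0],
  [0.8,[0.05,7.4,-0.05],0],
  [0.8,[0.05,7.5,-0.05],0],
  [0.8,[0.05,7.5,-0.05],0],
])

```text
time_s: 14.4
ee_pos: [0.5862, 0.045, 0.0891]
eef_rot: [-1.57, -0.001, -0.335]
force: [-0.4, 0.5, -0.5]
grip_width: 0.0138
```

Emit:
jog_arm([
  [0.8,[0,0.3,0],0],
  [0.8,[0,0.6,0],0],
  [0.8,[0,0.9,0],0],
  [0.8,[0,1.1,0],0],
  [0.8,[0,1.2,0],0],
  [0.8,[0,1.2,0],0],
])

```text
time_s: 15.0
ee_pos: [0.5864, 0.045, 0.0771]
eef_rot: [-1.57, -0.001, -0.335]
force: [-1.5, -0.5, 8.6]
grip_width: 0.0136
```

Force matches the spring almost fully compressed, with rim at about 18.5 mm. Twisting.

Emit:
jog_arm([
  [0.8,[0,0,0],0.15],
  [0.8,[0,0,0],0.3],
  [0.8,[0,0,0],0.45],
  [0.8,[0,0,0],0.6],
  [0.8,[0,0,0],0.75],
  [0.8,[0,0,0],0.9],
  [0.8,[0,0,0],1.05],
  [0.8,[0,0,0],1.2],
  [0.8,[0,0,0],1.3],
  [0.8,[0,0,0],1.36],
])

```text
time_s: 16.0
ee_pos: [0.5866, 0.0449, 0.0773]
eef_rot: [-1.569, 0.0, -1.699]
force: [-0.4, 0.6, 7.5]
grip_width: 0.0135
```

```bash
python3 - <<'E'
from h import *
from station import ctrl
o=ctrl.get_obs();print({k:np.round(o[k],4) for k in("ee_pos","eef_rot","force","moment","grip_width","qpos")});print("to stop",np.radians(83)-(-.335-o["eef_rot"][2]), o["eef_rot"][2]-np.radians(-19.2-83))
E
```

```text
{'ee_pos': array([0.5866, 0.0449, 0.0773]), 'eef_rot': array([-1.569e+00,  1.000e-04, -1.699e+00]), 'force': array([-0.3852,  0.6363,  7.5015]), 'moment': array([-0.1326,  0.1785,  0.1182]), 'grip_width': np.float64(0.0135), 'qpos': array([ 1.4200e-02,  5.3890e-01,  1.5479e+00, -1.0000e-04,  1.0531e+00,
        1.7132e+00])}
to stop 0.08460835338376116 0.08471156976667249
```

Approach the stop in small steps, then press down.

Emit:
jog_arm([
  [0.8,[0,0,0],0.04],
  [0.8,[0,0,0],0.07],
  [0.8,[0,0,0],0.09],
  [0.8,[0,0.05,0],0.1],
  [0.8,[0,0.1,0],0.11],
  [0.8,[0,0.15,0],0.11],
  [0.8,[0,0.15,0],0.11],
])

```text
time_s: 16.7
ee_pos: [0.587, 0.0454, 0.0769]
eef_rot: [-1.568, 0.001, -1.804]
force: [-3.4, 2.4, 16.3]
grip_width: 0.0134
```

```bash
python3 - <<'E'
from station import ctrl;import numpy as np
o=ctrl.get_obs();print({k:np.round(o[k],4) for k in("ee_pos","eef_rot","force","moment","grip_width")})
E
```

```text
{'ee_pos': array([0.587 , 0.0454, 0.0769]), 'eef_rot': array([-1.5678e+00,  1.1000e-03, -1.8040e+00]), 'force': array([-3.4249,  2.4004, 16.3293]), 'moment': array([0.6619, 0.7428, 0.6233]), 'grip_width': np.float64(0.0134)}
```

Emit:
jog_arm([
  [0.8,[0,0.05,0],0.02],
  [0.8,[0,0.1,0],0.03],
  [0.8,[0,0.1,0],0.03],
  [0.8,[0,0.1,0],0.03],
])

```text
time_s: 17.1
ee_pos: [0.5873, 0.0454, 0.0767]
eef_rot: [-1.567, 0.001, -1.833]
force: [-5.2, 3.0, 24.4]
grip_width: 0.014
```

```bash
python3 - <<'E'
from h import *
c,o=snap("wrist","w10");print({k:np.round(o[k],4) for k in("ee_pos","eef_rot","force","moment","grip_width")})
s,_=snap("side","s10")
a=cv2.resize(s["img"][180:260,260:400],(560,320),interpolation=2);b=cv2.resize(c["img"],(560,350))[60:340]
cv2.imwrite("pics/fin.png",np.vstack([a,b])[:,:,::-1])
E
```

```text
{'ee_pos': array([0.5873, 0.0454, 0.0767]), 'eef_rot': array([-1.5670e+00,  1.2000e-03, -1.8334e+00]), 'force': array([-5.2463,  3.0187, 24.4256]), 'moment': array([0.5151, 1.3163, 0.9603]), 'grip_width': np.float64(0.014)}
```

View pics/fin.png

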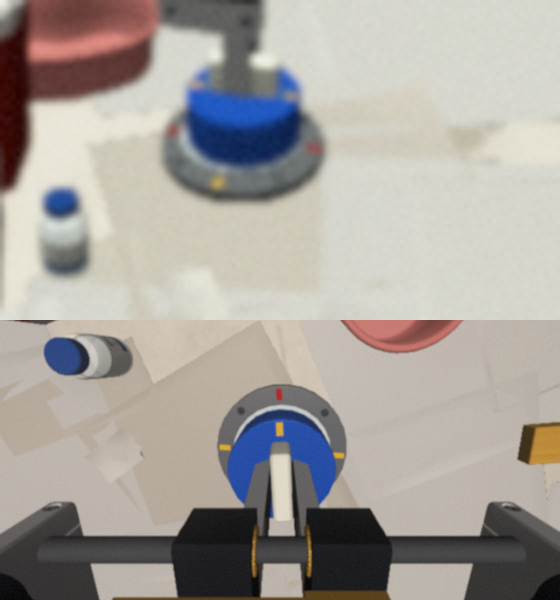

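The cap is seated low on the socket. In the wrist view its lug mark at (279,429) lines up with the red stop mark at (279,394). The torque built up while the command ran past the stop, and the push of about 24 N exceeds the 10 N spring, so the rim is on the shoulder. Handing in.

```bash
python3 -c "
from station import ctrl
print(ctrl.hand_in());o=ctrl.get_obs();print(o['ee_pos'],o['force'],o['grip_width'])"
```

```text
the job is handed in; nothing more can be done
None
the job is handed in; nothing more can be done
```

The job is done and handed in at about 17 s of the 61 s allowed; `hand_in` reports no verdict.

**What I did:** I laid the round blank flat in the cup and let go of it. I then gripped the cap by its bar, set its lugs in the notches, pushed it down and twisted it clockwise to the stop. The job ended with the cap still held at 60 N and pressed down.

**Last checks:**
- **Cap home:** the push was about 24 N against the 10 N spring. The tool height was 76.7 mm, against 76.6 mm expected with the rim on the shoulder.
- **At the stop:** the cap's lug mark lined up with the red stop mark, and a torque of about 1 N m had built up.
- **Other objects:** the square blank, the small bottle and the tape roll were not approached. The tape roll was not in the last pictures.

**What disagreed:**
- **Past the stop:** the tool turned about 3° further than the predicted stop angle, and the finger opening rose from 13.4 to 14.0 mm. I take this as the bar twisting slightly in the pads after the cap reached the stop.
- **Side load:** a sideways force of about 6 N remained at the end.
- **Finger opening:** it read about 1.3 mm under the true blank width, probably sensor bias.

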